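# Third click on the feed gearbox

### The arm

A 7-joint arm with a two-finger parallel gripper is mounted at the origin on the work surface. World frame = base frame: x ahead of the robot, y to its left, z up, the work surface at z = 0. Lengths are in mm, angles in rad, forces in N, time in s.
With the tool pointing down it reaches from about 350 to 775 mm from the base axis. Payload 3.1 kg.
Tool frame: the origin (TCP) lies midway between the tips of the shut fingers; the grasp point (between the pads) lies 19 mm behind it; x points along the fingers, y is the direction in which the jaws open and shut, and the axes are right-handed (so a half turn about x gives the same grasp; the last joint's range is limited). The gripper opens to 85 mm and grips with 20 to 120 N. Pads are 22 mm wide; open, the fingers measure 114 mm over their backs; the gripper's body (76 mm by 85 mm) begins 54 mm behind the grasp point. The pads swing forward as they close: fully open they stand 13 mm farther back than shut.
Start: joints at [-1.217, 0.311, 0.014, 1.512, -0.004, 1.319, -0.027], TCP at [212.026, 507.506, 231.304] pointing down, gripper open.
Joint ranges: [-2.7, 2.7], [-0.3, 1.91], [-1.27, 1.3], [0.12, 2.57], [-1.44, 4.58], [0.2, 2.03], [-3.05, 3.05]. Speed limits (rad/s): [2.79, 2.79, 3.14, 3.14, 3.14, 3.14, 3.14].

### API

Orientations are given as a unit quaternion [w, x, y, z].
In Python, from station import env gives the robot as it stands. The module is installed in compiled form; this text tells all that it offers.
- The arm moves only by the tool carry_out, never from a script. Its argument "commands" is a list of rows, each a list of 4 numbers: the shift along the tool's x, y, z each as a share of 600 mm, from -1 to 1, then the turn about the tool's x as a share of 30 degrees, from -1 to 1. In form: [[dx, dy, dz, yaw], ...]. A call has 1 to 10 rows; each row is the pose to reach, as a shift and turn from the pose measured when the call began, along the tool's axes at that moment; what a row does not reach only later rows make up. A row lasts 1/8 s, in which the tool goes at most 62.5 mm and 10.7 degrees, less where a joint would pass 70% of its speed; a pose out of reach is approached as far as the arm can. A call with a number of a shift or a turn outside -1 to 1 is refused whole. A call with a gripper value outside its range is refused whole. "hand" is the opening, from 0 (shut) to 1 (fully open), set as the call begins (left out, the last holds). The fingers move at their own pace and stop on an object; "force" is the grip in N (left out, the last holds). Time passes only in rows, so rows that repeat a pose let the fingers close. It gives the time, the measured TCP pose, the force and the opening at its end, in the units of the state.
- env.get_state(): the state, without advancing time (a new reading comes with each control period).
- env.snapshot(name): name is "scene" or "top" or "wrist"; returns the picture (420x560x3 uint8, red, green, blue); there is no depth.
- env.camera_info(name): a dict with "fov_y" (degrees; the focal length in pixels is half the picture's height over the tangent of half this angle, whatever the lens; pixels are square), "cx", "cy" (the principal point, pixels), "T" (4x4, takes a point from camera to world coordinates). Camera axes: x right, y up, looking along -z (the intrinsics and any distortion apply to the point x, -y, -z); pixel columns grow to the right and rows downward; lengths in mm; the calibration is good to about 2 mm. A picture is of the moment at which its call begins: read the wrist's pose just before it. camera_info takes no time and is no camera call; for the wrist camera it gives the pose at the moment of the call.
- env.hand_in(): hands the job in, once; it reports no verdict.
The state is a dict: "time": time; "joint_positions": joint angles; "joint_vel": joint speeds; "tau": joint torques, N m; "eef_pos": TCP position; "tcp_rot": TCP orientation; "contact_force": force on the tool from outside, world axes, zero at the start; "wrist_torque": the same for the moment, N m; "finger_gap": finger opening in mm.
Only numpy, scipy, OpenCV 4.12 (cv2) and the standard library are available. Lean on these libraries where they do the work, as an engineer would, in place of code of your own. Each camera call takes 0.05 s, during which the arm holds its last target.

### The job

Set the feed gearbox to its third speed: with the fingertips push the black upright paddle along its slot, away from the slot end where it is parked, feeling the clicks as it drops into each notch, and leave it seated in the third one with the hand clear. Push it gently and do not pinch it, do not let it drop into the fourth notch, and do not disturb the bottle, bearing and wrench lying around.

Things in the scene. Friction and masses are not known exactly. Their poses are not given: they have to be found in the camera images.
- gearbox: Grey cast gearbox bolted to the bench, body 110 (x) x 210 (y) mm on a base plate 150 x 250 x 12 mm; level steel top 85 mm above the bench, bolt heads 3 mm. A dark slot 134 x 10 mm runs along y through the top's middle. A motor 69 mm across sticks 100 mm out of the +x side, a short shaft out of the -x side. Origin: centre of underside, z up. The paddle is pushed to this body's +y.
- paddle: Black upright thumb paddle of the sliding lever, in the slot: 30 (x) x 14 (y, slide direction) x 38 mm tall, corners rounded 4 mm; lower edge 8 mm, top 46 mm above the gearbox top. Origin: on its centre line at the height of the gearbox top (85 mm above the bench); axes as the gearbox's. Push its 30 x 38 mm face that looks to -y.
- lever (a joint): Travel of lever and paddle along gearbox +y, m: 0 parked end (paddle at gearbox y = -58 mm), 0.116 far stop. Starts at 0 to 0.005. Free (0.5 N drag) up to the foot of the first ridge, then notches 18 mm apart, each behind a ridge. Each machine's hidden click plate is set differently: first notch anywhere from 22 to 54 mm, third from 58 to 90 mm; only feel tells which.
- plunger (a joint): Hidden spring plunger under the lever, about, rise in m: 0 free stretch, 0.0002, 0.0017, 0.0032, 0.0047 seated in notch 1, 2, 3, 4; crests before them 0.0025, 0.004, 0.0055, 0.007. The finger feels: 4 to 8 N at the foot of a ridge, fading to nearly nothing over 8 mm (first ridge) or 10 mm (others); past the crest the lever snaps ahead about 8 mm into the notch, leaving the finger.
- oil_bottle: White plastic oil bottle with black cap, 56 mm diameter, 130 mm tall with its cap, standing on the bench past the +y end of the gearbox; origin at the centre of its underside. Not to be disturbed.
- bearing: Plain steel ring (ball bearing), 52 mm outside, 25 mm bore, 15 mm high, lying on the bench on the -x side of the gearbox; origin at the centre of its underside. Not to be disturbed.
- wrench: Steel wrench, 180 mm long, 38 mm wide, 8 mm high, lying on the bench past the -y end of the gearbox; origin at the middle of its underside. Not to be disturbed.

How it is judged (in metres and radians):
At the end, for the whole second after the job is handed in: The lever rests in its third notch, wherever that is on this machine: the plunger seated at the third notch's height (2.7 to 3.9 mm), the lever's travel between 50 and 98 mm and still (under 5 mm/s) (value of joint lever between 0.05 and 0.098 m and value of joint plunger between 0.0027 and 0.0039 m and velocity of joint lever between -0.005 and 0.005 m/s); the robot touches nothing.
It fails at once if the lever was pushed over the ridge into the fourth notch (value of joint plunger above 0.0068 m).
It fails at once if the paddle was pinched or shoved: more than 20 N on it (contact force between the fingers and paddle above 20 N).
It fails at once if the oil bottle was moved by more than 20 mm (pushed, lifted or carried) (distance of oil_bottle from where it was at the start of the episode above 0.02 m).
It fails at once if the bearing was moved by more than 20 mm (pushed, lifted or carried) (distance of bearing from where it was at the start of the episode above 0.02 m).
It fails at once if the wrench was moved by more than 20 mm (pushed, lifted or carried) (distance of wrench from where it was at the start of the episode above 0.02 m).
It also fails if it takes over 61 s, if anything falls off the work surface, if the arm or the gripper's body presses on something with over 40 N, if the wrist force passes 120 N, or if a joint passes its speed limit or range.

## Working session

There is one attempt and no reset: what is moved stays moved. The work goes in short steps, Python scripts to look and compute and a tool call to move; the robot and the scene stay as the last step left them, time stands still between calls to the robot, and variables do not carry over. Pictures are saved under pics/ and viewed, and the job is handed in when it is done.

Besides the shell and the picture viewer there is one more tool, called after "Emit:" as name([rows], argument=value, ...), one row to a line, values as JSON. carry_out: Moves the arm, as the interface text tells. Shift numbers are shares of 600 mm and turn numbers shares of 30 degrees, none past 1 either way. Its arguments: {"type":"object","properties":{"commands":{"type":"array"},"hand":{"type":"number"},"force":{"type":"number"}},"required":["commands"]}

```bash
mkdir -p pics; cat > h.py <<'E'
import numpy as np, cv2
from station import env
def snap(n,f):
    i=env.camera_info(n); p=env.snapshot(n); cv2.imwrite('pics/'+f,cv2.cvtColor(p,cv2.COLOR_RGB2BGR)); return p,i
def ray(i,u,v,H=420):
    f=H/2/np.tan(np.radians(i['fov_y'])/2); T=np.array(i['T'])
    d=np.array([(u-i['cx'])/f,-(v-i['cy'])/f,-1]); return T[:3,3],T[:3,:3]@d
def onz(i,u,v,z):
    o,d=ray(i,u,v); return o+d*(z-o[2])/d[2]
def proj(i,P):
    f=210/np.tan(np.radians(i['fov_y'])/2);T=np.array(i['T']); c=T[:3,:3].T@(np.array(P)-T[:3,3]); return i['cx']+f*c[0]/-c[2], i['cy']-f*c[1]/-c[2]
E
python3 - <<'E'
from h import *
for n in('scene','top','wrist'):
    p,i=snap(n,n+'0.png'); print(n,i)
print(env.get_state())
E
```

```text
scene {'fov_y': 42.998164439415746, 'cx': 275.222440610086, 'cy': 209.07227137861577, 'T': array([[ 7.38912978e-01, -5.27284878e-01,  4.19497639e-01,
         9.87227978e+02],
       [ 6.73706342e-01,  5.88585649e-01, -4.46863176e-01,
        -4.27083981e+02],
       [-1.12860949e-02,  6.12811220e-01,  7.90148741e-01,
         9.40795468e+02],
       [ 0.00000000e+00,  0.00000000e+00,  0.00000000e+00,
         1.00000000e+00]])}
top {'fov_y': 45.90286733118425, 'cx': 278.7301609936432, 'cy': 214.28959887809845, 'T': array([[ 6.03045337e-03,  9.88501917e-01, -1.51088030e-01,
         4.06058922e+02],
       [-9.99965202e-01,  5.09016485e-03, -6.60943038e-03,
         4.77104931e+01],
       [-5.76437162e-03,  1.51122631e-01,  9.88498216e-01,
         1.02181485e+03],
       [ 0.00000000e+00,  0.00000000e+00,  0.00000000e+00,
         1.00000000e+00]])}
wrist {'fov_y': 68.25850295989224, 'cx': 282.40471415882956, 'cy': 212.23974678896747, 'T': array([[ 3.86215465e-01, -8.90251202e-01, -2.41434073e-01,
         1.50869157e+02],
       [ 9.22407266e-01,  3.72306390e-01,  1.02726762e-01,

[... 196 characters left out ...]
}
{'time': 0.15, 'joint_positions': array([-1.2166994 ,  0.31153329,  0.01400531,  1.51268832, -0.00439459,
        1.31920306, -0.02716472]), 'joint_vel': array([-0.00112154, -0.00252513, -0.00038708, -0.00632711,  0.00027763,
       -0.00216925, -0.00126742]), 'tau': array([ 1.00447516e-03, -3.80280805e+01,  1.46406060e-01, -2.30848646e+01,
        1.21594541e-02,  9.75266477e-03, -4.38838597e-06]), 'eef_pos': array([211.82749382, 506.9711841 , 230.47557571]), 'tcp_rot': array([ 0.6932175 ,  0.1383584 ,  0.69340699, -0.13961803]), 'contact_force': array([-0.55588924,  0.22245968,  0.48289005]), 'wrist_torque': array([ 0.02390217,  0.04221962, -0.04711934]), 'finger_gap': 85.35006486716689}
```

View pics/scene0.png

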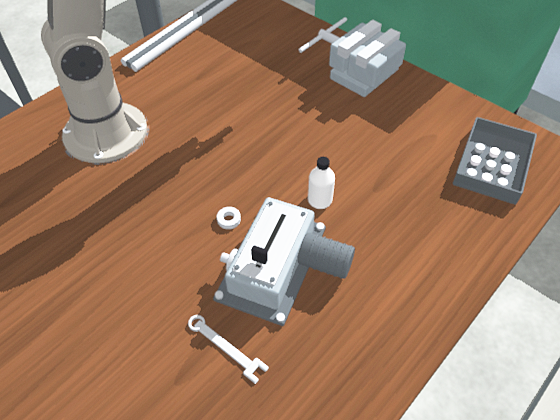

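View pics/top0.png

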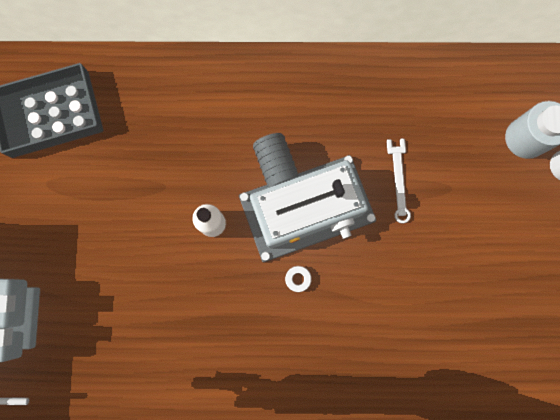

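View pics/wrist0.png

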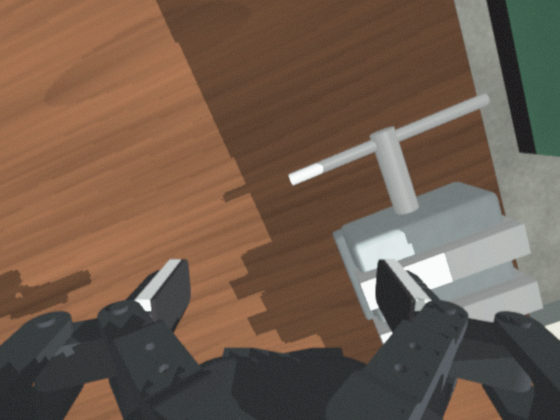

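The top view shows the gearbox with its slot running from about (277,212) to (340,187), the black paddle parked at the right end around (338,187), the bottle at (209,220), the bearing at (298,279) and the wrench at (400,180). Next I'll measure them.

```bash
python3 - <<'E'
from h import *
i=env.camera_info('top'); p=cv2.imread('pics/top0.png'); s=env.camera_info('scene'); q=cv2.imread('pics/scene0.png')
cv2.imwrite('pics/topz.png',cv2.resize(p[120:280,180:420],None,fx=3.3,fy=3.3,interpolation=cv2.INTER_CUBIC))
cv2.imwrite('pics/scez.png',cv2.resize(q[180:340,180:370],None,fx=3.5,fy=3.5,interpolation=cv2.INTER_CUBIC))
# dark mask in top
m=(p.max(2)<60).astype(np.uint8); 
n,l,st,c=cv2.connectedComponentsWithStats(m)
for k in range(1,n):
    if st[k,4]>60 : print(st[k],c[k])
roi=np.zeros_like(m); roi[175:222,265:350]=1
cs,_=cv2.findContours(m*roi,cv2.RETR_EXTERNAL,cv2.CHAIN_APPROX_NONE)
k=max(cs,key=cv2.contourArea); print(cv2.minAreaRect(k))
for uv in [(277,212),(338,187),(244.5,197),(348.5,159.5),(371,217),(265.5,256.5)]:
    print(uv,onz(i,*uv,85).round(),onz(i,*uv,12).round())
E
```

```text
[  0  66  81  30 694] [39.20317003 80.58213256]
[  4  67  99  91 906] [ 64.09381898 130.09713024]
[  0 108  10  42 202] [  2.8960396  133.89108911]
[322 180  22  17  99] [336.15151515 189.4040404 ]
[197 208  14  14 126] [203.42063492 214.45238095]
((335.04791259765625, 191.69808959960938), (14.69606876373291, 22.552814483642578), 42.709388732910156)
(277, 212) [554.  57.  85.] [565.  58.  12.]
(338, 187) [603. -60.  85.] [618. -68.  12.]
(244.5, 197) [583. 120.  85.] [596. 126.  12.]
(348.5, 159.5) [658. -81.  85.] [677. -91.  12.]
(371, 217) [ 545. -122.   85.] [ 556. -135.   12.]
(265.5, 256.5) [469.  78.  85.] [473.  81.  12.]
```

View pics/topz.png

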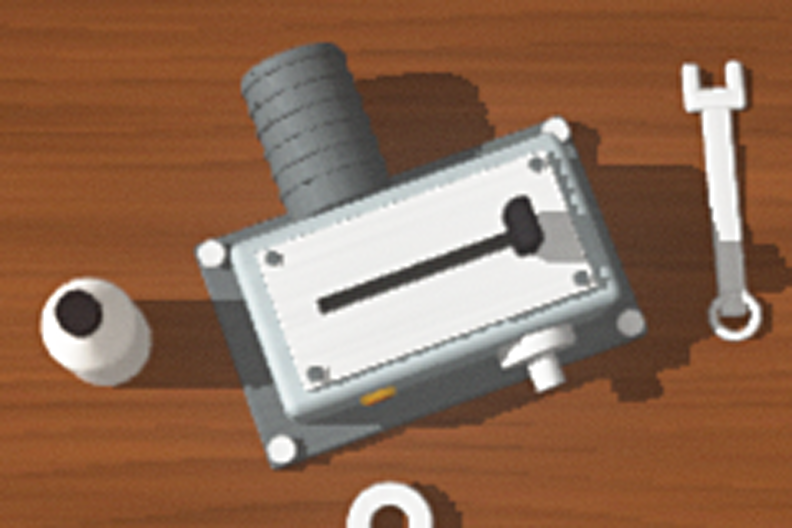

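View pics/scez.png

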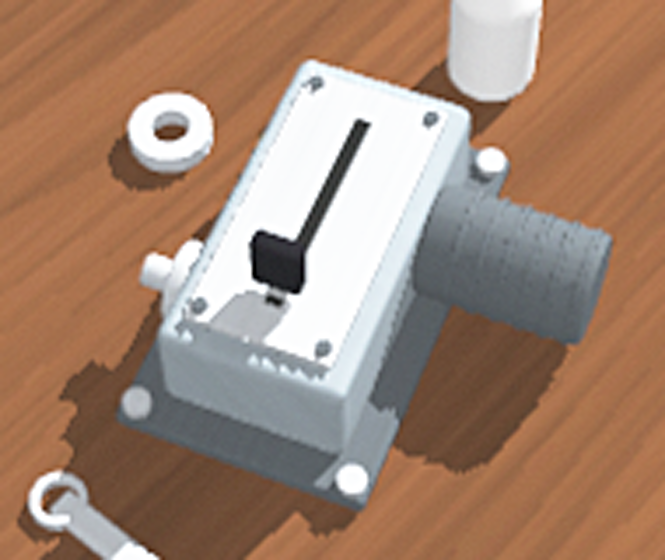

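```bash
python3 - <<'E'
from h import *
i=env.camera_info('top'); s=env.camera_info('scene')
Z=lambda a,z,i=i,k=3.3,o=(180,120):onz(i,a[0]/k+o[0],a[1]/k+o[1],z)
sc=np.array([Z(a,88) for a in [(273,258),(537,163),(582,278),(317,374)]])
bo=np.array([Z(a,20) for a in [(211,253),(556,130),(630,322),(282,450)]])
S=lambda a,z:onz(s,a[0]/3.5+180,a[1]/3.5+180,z)
sc2=np.array([S(a,88) for a in [(430,119),(323,348),(197,305),(316,83)]])
bo2=np.array([S(a,20) for a in [(491,160),(352,478),(136,402)]])
for n,q in(('top',sc),('scene',sc2),('bolts',bo)):
    c=q.mean(0); d=(q[0]-q[1]+q[3]-q[2]);print(n,c.round(1),np.degrees(np.arctan2(d[1],d[0])),np.linalg.norm(q[0]-q[1]),np.linalg.norm(q[1]-q[2]))
print(bo2)
print('slot far',Z((320,305),85),S((364,121),85))
print('paddle top', Z((522,212),131)); 
print('paddle scene top corners',S((256,232),131),S((305,246),131))
b=onz(s,322,160,128);print('cap',b,onz(i,203.5,214.5,130))
print('wrench ends',onz(i,396,145,8),onz(i,402,215,8))
E
```

```text
top [574.5  -4.9  88. ] 110.37546947832617 164.1443286671794 72.60893912720759
scene [578.8  -5.6  88. ] 110.03914113018331 162.32059392914226 72.49820464795322
bolts [574.3  -4.1  20. ] 110.40242187656497 230.21713590914257 129.5501559406558
[[ 600.16976946  124.59313986   20.        ]
 [ 679.12995985  -89.58540109   20.        ]
 [ 558.9959167  -135.63344602   20.        ]]
slot far [552.83843018  57.36257463  85.        ] [555.49974812  58.34570944  85.        ]
paddle top [598.49203725 -54.97070752 131.        ]
paddle scene top corners [585.18387087 -59.49152324 131.        ] [610.1245587  -48.80167107 131.        ]
cap [541.19104232 192.57865047 128.        ] [541.27638041 190.65104348 130.        ]
wrench ends [ 710.21337189 -192.1015864     8.        ] [ 560.84331484 -200.04181784    8.        ]
```

```bash
cat >> h.py <<'E'
from scipy.spatial.transform import Rotation as Ro
def R(): 
    q=env.get_state()['tcp_rot']; return Ro.from_quat([q[1],q[2],q[3],q[0]]).as_matrix()
D=np.array([np.cos(np.radians(110.3)),np.sin(np.radians(110.3)),0]); X=np.array([D[1],-D[0],0]); C=np.array([576,-5,0.])
def gb(p): return np.array([(p-C)@X,(p-C)@D,p[2]])
def togo(gx,gy,z):
    e=env.get_state()['eef_pos']; t=C+X*gx+D*gy; t[2]=z
    return R().T@(t-e), (R().T@(t-e))/600
def rep():
    s=env.get_state(); f=s['contact_force']; print(round(s['time'],2),'gb',gb(s['eef_pos']).round(1),'F along D,X,z',(f@D).round(2),(f@X).round(2),f[2].round(2),'gap',s['finger_gap'].round(1))
E
python3 - <<'E'
from h import *
r=R(); print(r.round(3)); 
for k in(1,2):print(np.degrees(np.arctan2(r[1,k],r[0,k])))
print(D,togo(0,-95,231)); rep()
E
```

```text
[[-0.001  0.385  0.923]
 [-0.002  0.923 -0.385]
 [-1.    -0.002  0.   ]]
67.32836359839547
-22.671627391026863
[-0.34693565  0.93788893  0.        ] (array([ 2.50369689e-01, -4.01551588e+02,  5.98126896e+02]), array([ 4.17282814e-04, -6.69252646e-01,  9.96878160e-01]))Traceback (most recent call last):
  File "<stdin>", line 4, in <module>
  File "h.py", line 21, in rep
    s=env.get_state(); f=s['contact_force']; print(round(s['time'],2),'gb',gb(s['eef_pos']).round(1),'F along D,X,z',(f@D).round(2),(f@X).round(2),f[2].round(2),'gap',s['finger_gap'].round(1))
                                                                                                                                                                       ^^^^^^^^^^^^^^^^^^^^^
AttributeError: 'float' object has no attribute 'round'
```

Emit:
carry_out([
  [0,-0.055,0.082,0.1],
  [0,-0.11,0.164,0.2],
  [0,-0.165,0.246,0.3],
  [0,-0.22,0.328,0.4],
  [0,-0.275,0.41,0.5],
  [0,-0.33,0.492,0.6],
  [0,-0.385,0.574,0.7],
  [0,-0.44,0.656,0.8],
  [0,-0.495,0.738,0.9],
  [0,-0.55,0.82,1.0],
], hand=0, force=40)

```text
time: 1.4
eef_pos: [539.2, 11.5, 231.0]
tcp_rot: [0.634, 0.314, 0.634, -0.315]
contact_force: [1.3, 0.1, 0.1]
finger_gap: 0.1
```

```bash
sed -i "s/s\['finger_gap'\].round(1)/round(float(s['finger_gap']),1)/" h.py; cat >> h.py <<'E'
def ang():
    r=R(); return np.degrees(np.arctan2(r[1,2],r[0,2]))+69.7
E
python3 - <<'E'
from h import *
rep(); print(ang(),togo(0,-95,180))
E
```

```text
1.4 gb [-28.7  28.3 231. ] F along D,X,z -0.36 1.3 0.12 gap 0.1
16.968770967448883 (array([ 51.04263766,  -8.42499831, 126.24840969]), array([ 0.08507106, -0.01404166,  0.21041402]))
```

Emit:
carry_out([
  [0,-0.005,0.08,0.2],
  [0,-0.01,0.15,0.4],
  [0,-0.014,0.2104,0.566],
  [0,-0.014,0.2104,0.566],
  [0,-0.014,0.2104,0.566],
])

```text
time: 2.02
eef_pos: [608.7, -93.1, 230.4]
tcp_rot: [0.58, 0.403, 0.581, -0.404]
contact_force: [0.0, 1.3, 0.0]
finger_gap: -0.4
```

```bash
python3 - <<'E'
from h import *
rep(); print(ang(),togo(0,-95,103))
p,i=snap('wrist','w1.png'); snap('top','t1.png')
E
```

```text
2.02 gb [ 1.000e-01 -9.390e+01  2.304e+02] F along D,X,z 1.19 0.46 0.02 gap -0.4
0.04901994297995316 (array([127.44305555,   0.16076785,   1.16302215]), array([0.21240509, 0.00026795, 0.00193837]))
```

View pics/w1.png

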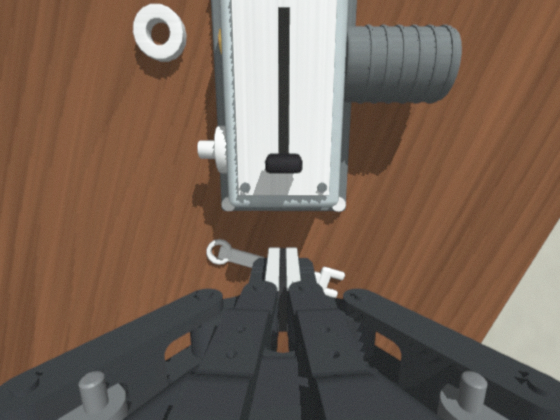

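View pics/t1.png

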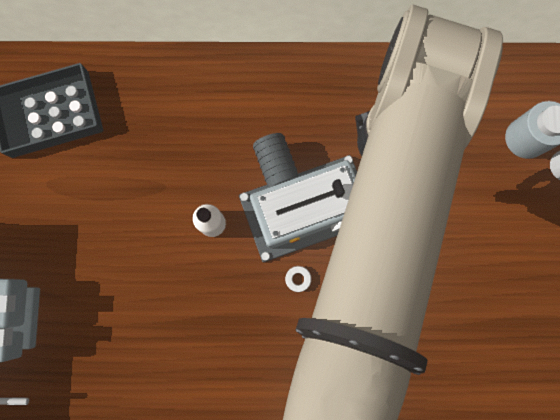

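The wrist view shows the paddle centred at (284,163), in line with the shut fingers at about (283,260) and the slot vertical. The bearing and wrench are well to the side. I'll cross-check the paddle, then descend.

```bash
python3 - <<'E'
from h import *
i=env.camera_info('wrist')
p=cv2.imread('pics/w1.png')
m=(p.max(2)<45).astype(np.uint8); m[200:]=0
n,l,st,c=cv2.connectedComponentsWithStats(m)
for k in range(1,n):
    if st[k,4]>60: print(st[k],c[k])
for v in(154,163,172): print(v,gb(onz(i,284,v,131)))
print('slot top end',gb(onz(i,283.5,8,85)), 'w',gb(onz(i,265,163,131)),gb(onz(i,302,163,131)))
E
```

```text
[266 162  34  10 111] [278.72972973 169.16216216]
154 [  2.23433793 -44.64742403 131.        ]
163 [  2.25497526 -51.55906048 131.        ]
172 [  2.27592543 -58.57547204 131.        ]
slot top end [ 1.73002897 69.80870849 85.        ] w [-12.54637968 -51.58273583 131.        ] [ 16.27799494 -51.53663012 131.        ]
```

Emit:
carry_out([
  [0.07,0,0.002,0],
  [0.14,0,0.002,0],
  [0.19,0,0.002,0],
  [0.212,0,0.002,0],
  [0.212,0,0.002,0],
  [0.212,0,0.002,0],
])

```text
time: 2.88
eef_pos: [610.3, -93.2, 105.4]
tcp_rot: [0.581, 0.404, 0.58, -0.403]
contact_force: [-0.1, -0.1, 0.7]
finger_gap: -0.1
```

```bash
python3 - <<'E'
from h import *
rep(); print(ang()); snap('wrist','w2.png'); snap('scene','s2.png'); rep()
p=cv2.imread('pics/s2.png');cv2.imwrite('pics/s2z.png',cv2.resize(p[150:340,180:400],None,fx=3,fy=3,interpolation=cv2.INTER_CUBIC))
E
```

```text
2.88 gb [  1.5 -94.6 105.4] F along D,X,z -0.04 -0.09 0.73 gap -0.1
0.17210305695910222
2.98 gb [  1.4 -94.8 105.4] F along D,X,z -0.47 0.18 0.28 gap -0.2
```

View pics/w2.png

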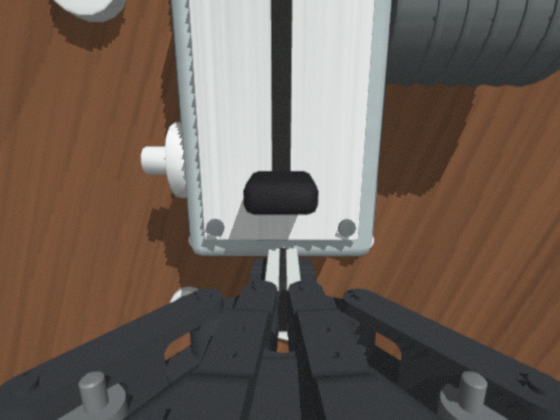

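View pics/s2z.png

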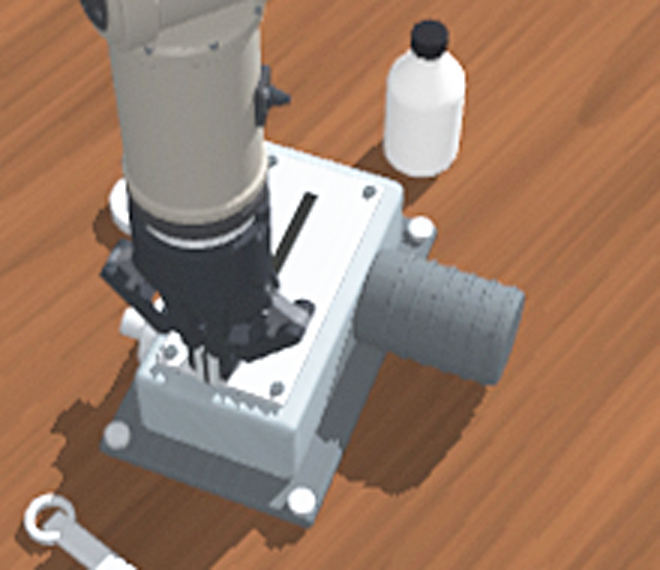

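The fingertips (column 283, row ~250) stand behind the paddle at (281,192), aligned and clear of everything. I'll advance along tool -z.

Emit:
carry_out([
  [0.0,0,-0.008,0],
  [0.0,0,-0.016,0],
  [0.0,0,-0.024,0],
  [0.0,0,-0.028,0],
  [0.0,0,-0.028,0],
])

```text
time: 3.6
eef_pos: [604.2, -77.3, 105.3]
tcp_rot: [0.581, 0.404, 0.58, -0.403]
contact_force: [0.6, -0.0, 0.6]
finger_gap: 0.0
```

```bash
cat >> h.py <<'E'
def pad(f):
    rep(); T=np.array(env.camera_info('wrist')['T']); s=env.get_state()
    p,i=snap('wrist',f); g=p.max(2).astype(int)
    # paddle vertical extents near centre columns, sides of the slot
    out=[]
    for c0 in (255,305):
        col=np.median(g[:300,c0-3:c0+4],axis=1); 
        dark=np.where(col[100:270]<70)[0]+100
        out.append((dark.min(),dark.max()) if len(dark) else None)
    far=np.mean([o[0] for o in out if o]); 
    q=gb(onz(i,281,far,131)); print('rows',out,'far top edge gb y',q[1].round(1),'-> travel~',round(q[1]-7+58,1),'minus TCP',round(q[1]-gb(s['eef_pos'])[1],1))
E
python3 - <<'E'
from h import *
pad('w3.png')
E
```

```text
3.6 gb [  1.4 -77.6 105.3] F along D,X,z -0.22 0.52 0.61 gap 0.0
rows [(np.int64(208), np.int64(269)), (np.int64(207), np.int64(269))] far top edge gb y -40.0 -> travel~ 11.0 minus TCP 37.7
```

View pics/w3.png

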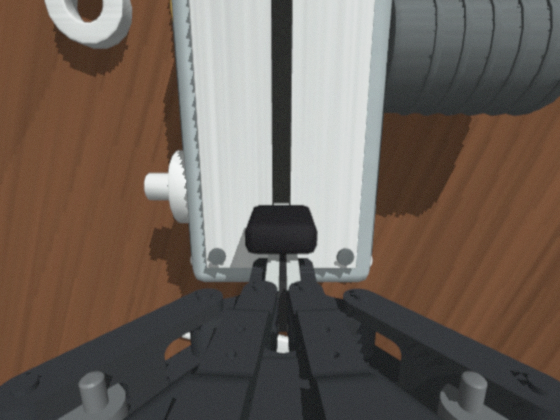

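The paddle's far top edge is at row ~207 and the fingertips at row ~262, with a small gap. I'll continue in small steps.

Emit:
carry_out([
  [0.0,0,-0.005,0],
  [0.0,0,-0.01,0],
  [0.0,0,-0.01,0],
])

```text
time: 4.03
eef_pos: [602.1, -71.7, 105.3]
tcp_rot: [0.581, 0.404, 0.58, -0.403]
contact_force: [0.3, 0.2, -0.2]
finger_gap: 0.2
```

```bash
python3 -c "
from h import *
pad('w4.png')"
```

```text
4.03 gb [  1.3 -71.6 105.3] F along D,X,z 0.07 0.33 -0.24 gap 0.2
rows [(np.int64(216), np.int64(269)), (np.int64(215), np.int64(269))] far top edge gb y -37.2 -> travel~ 13.8 minus TCP 34.4
```

Emit:
carry_out([
  [0.0,0,-0.005,0],
  [0.0,0,-0.01,0],
  [0.0,0,-0.01,0],
])

```text
time: 4.45
eef_pos: [599.9, -65.6, 105.3]
tcp_rot: [0.581, 0.403, 0.581, -0.403]
contact_force: [-0.8, 0.1, 0.0]
finger_gap: -0.1
```

```bash
python3 -c "
from h import *
pad('w5.png')"
```

```text
4.45 gb [  1.4 -65.1 105.3] F along D,X,z 0.31 -0.7 0.02 gap -0.1
rows [(np.int64(215), np.int64(269)), (np.int64(215), np.int64(269))] far top edge gb y -30.5 -> travel~ 20.5 minus TCP 34.6
```

Emit:
carry_out([
  [0.0,0,-0.004,0],
  [0.0,0,-0.008,0],
  [0.0,0,-0.008,0],
])

```text
time: 4.88
eef_pos: [598.2, -60.7, 105.3]
tcp_rot: [0.581, 0.404, 0.581, -0.402]
contact_force: [0.3, 0.7, -1.0]
finger_gap: -0.1
```

```bash
python3 -c "
from h import *
pad('w6.png')"
```

```text
4.88 gb [  1.5 -59.9 105.3] F along D,X,z 0.56 0.48 -0.99 gap -0.1
rows [(np.int64(215), np.int64(269)), (np.int64(215), np.int64(269))] far top edge gb y -25.3 -> travel~ 25.7 minus TCP 34.6
```

Emit:
carry_out([
  [0.0,0,-0.004,0],
  [0.0,0,-0.008,0],
  [0.0,0,-0.008,0],
])

```text
time: 5.3
eef_pos: [596.7, -56.6, 105.3]
tcp_rot: [0.582, 0.403, 0.58, -0.402]
contact_force: [1.3, -1.6, -1.3]
finger_gap: -0.1
```

```bash
python3 -c "
from h import *
pad('w7.png')"
```

```text
5.3 gb [  1.5 -55.6 105.3] F along D,X,z -1.93 0.67 -1.31 gap -0.1
rows [(np.int64(216), np.int64(269)), (np.int64(215), np.int64(269))] far top edge gb y -21.2 -> travel~ 29.8 minus TCP 34.4
```

Emit:
carry_out([
  [0.0,0,-0.004,0],
  [0.0,0,-0.008,0],
  [0.0,0,-0.008,0],
])

```text
time: 5.72
eef_pos: [595.3, -53.0, 105.4]
tcp_rot: [0.582, 0.404, 0.58, -0.403]
contact_force: [2.1, -3.2, -0.5]
finger_gap: -0.0
```

```bash
python3 -c "
from h import *
pad('w8.png')"
```

```text
5.72 gb [  1.4 -51.7 105.4] F along D,X,z -3.76 0.81 -0.48 gap -0.0
rows [(np.int64(216), np.int64(269)), (np.int64(215), np.int64(269))] far top edge gb y -17.3 -> travel~ 33.7 minus TCP 34.4
```

Emit:
carry_out([
  [0.0,0,-0.004,0],
  [0.0,0,-0.008,0],
  [0.0,0,-0.008,0],
])

```text
time: 6.15
eef_pos: [592.9, -46.0, 105.2]
tcp_rot: [0.581, 0.403, 0.581, -0.402]
contact_force: [-0.6, 0.9, -0.1]
finger_gap: -0.3
```

```bash
python3 -c "
from h import *
pad('w9.png')"
```

```text
6.15 gb [  1.6 -44.3 105.2] F along D,X,z 1.02 -0.25 -0.13 gap -0.3
rows [(np.int64(206), np.int64(269)), (np.int64(206), np.int64(269))] far top edge gb y -6.1 -> travel~ 44.9 minus TCP 38.2
```

Emit:
carry_out([
  [0.0,0,-0.004,0],
  [0.0,0,-0.008,0],
  [0.0,0,-0.008,0],
])

```text
time: 6.58
eef_pos: [591.3, -41.5, 105.2]
tcp_rot: [0.581, 0.403, 0.581, -0.402]
contact_force: [-0.2, 0.2, -0.4]
finger_gap: 0.2
```

```bash
python3 -c "
from h import *
pad('w10.png')"
```

```text
6.58 gb [  1.6 -39.5 105.2] F along D,X,z 0.24 -0.18 -0.36 gap 0.2
rows [(np.int64(215), np.int64(269)), (np.int64(215), np.int64(269))] far top edge gb y -5.0 -> travel~ 46.0 minus TCP 34.5
```

First click: paddle jumped ~8 mm ahead (row 215→206), and the finger has now caught up. Next ridge.

Emit:
carry_out([
  [0.0,0,-0.004,0],
  [0.0,0,-0.008,0],
  [0.0,0,-0.008,0],
])

```text
time: 7.0
eef_pos: [590.6, -40.3, 105.4]
tcp_rot: [0.583, 0.403, 0.579, -0.403]
contact_force: [2.0, -3.8, -2.7]
finger_gap: 0.5
```

```bash
python3 -c "
from h import *
pad('w11.png')"
```

```text
7.0 gb [  1.4 -38.2 105.4] F along D,X,z -4.23 0.56 -2.73 gap 0.5
rows [(np.int64(216), np.int64(269)), (np.int64(215), np.int64(269))] far top edge gb y -3.8 -> travel~ 47.2 minus TCP 34.4
```

Emit:
carry_out([
  [0.0,0,-0.004,0],
  [0.0,0,-0.008,0],
  [0.0,0,-0.008,0],
])

```text
time: 7.42
eef_pos: [589.7, -38.1, 105.5]
tcp_rot: [0.583, 0.403, 0.578, -0.404]
contact_force: [2.9, -4.1, -2.6]
finger_gap: 0.3
```

```bash
python3 -c "
from h import *
pad('w12.png')"
```

```text
7.42 gb [  1.4 -35.8 105.5] F along D,X,z -4.81 1.31 -2.55 gap 0.3
rows [(np.int64(216), np.int64(269)), (np.int64(215), np.int64(269))] far top edge gb y -1.2 -> travel~ 49.8 minus TCP 34.6
```

Emit:
carry_out([
  [0.0,0,-0.004,0],
  [0.0,0,-0.008,0],
  [0.0,0,-0.01,0],
])

```text
time: 7.85
eef_pos: [587.3, -31.4, 105.4]
tcp_rot: [0.583, 0.403, 0.578, -0.404]
contact_force: [-0.1, -0.7, 0.1]
finger_gap: 0.3
```

```bash
python3 -c "
from h import *
pad('w13.png')"
```

```text
7.85 gb [  1.5 -28.7 105.4] F along D,X,z -0.63 -0.35 0.13 gap 0.3
rows [(np.int64(215), np.int64(269)), (np.int64(215), np.int64(269))] far top edge gb y 6.1 -> travel~ 57.1 minus TCP 34.7
```

Emit:
carry_out([
  [0.0,0,-0.004,0],
  [0.0,0,-0.008,0],
  [0.0,0,-0.008,0],
])

```text
time: 8.28
eef_pos: [585.1, -25.2, 105.3]
tcp_rot: [0.583, 0.403, 0.579, -0.403]
contact_force: [0.4, 0.7, -0.9]
finger_gap: -0.2
```

```bash
python3 -c "
from h import *
pad('w14.png')"
```

```text
8.28 gb [  1.5 -22.1 105.3] F along D,X,z 0.54 0.68 -0.93 gap -0.2
rows [(np.int64(214), np.int64(269)), (np.int64(214), np.int64(269))] far top edge gb y 13.0 -> travel~ 64.0 minus TCP 35.1
```

Second click: travel went 57→64, 18–19 mm beyond the first, and the force has gone. Now the third ridge, in smaller steps.

Emit:
carry_out([
  [0.0,0,-0.004,0],
  [0.0,0,-0.008,0],
  [0.0,0,-0.008,0],
])

```text
time: 8.7
eef_pos: [584.3, -23.7, 105.5]
tcp_rot: [0.584, 0.403, 0.577, -0.404]
contact_force: [2.1, -4.3, -0.6]
finger_gap: -0.3
```

```bash
python3 -c "
from h import *
pad('w15.png')"
```

```text
8.7 gb [  1.3 -20.4 105.5] F along D,X,z -4.76 0.47 -0.64 gap -0.3
rows [(np.int64(216), np.int64(269)), (np.int64(215), np.int64(269))] far top edge gb y 14.2 -> travel~ 65.2 minus TCP 34.6
```

Emit:
carry_out([
  [0.0,0,-0.003,0],
  [0.0,0,-0.006,0],
  [0.0,0,-0.008,0],
])

```text
time: 9.12
eef_pos: [583.8, -22.3, 105.6]
tcp_rot: [0.585, 0.403, 0.575, -0.406]
contact_force: [3.7, -6.7, -3.5]
finger_gap: 0.2
```

```bash
python3 -c "
from h import *
pad('w16.png')"
```

```text
9.12 gb [  1.3 -18.9 105.6] F along D,X,z -7.59 1.14 -3.46 gap 0.2
rows [(np.int64(216), np.int64(269)), (np.int64(215), np.int64(269))] far top edge gb y 15.9 -> travel~ 66.9 minus TCP 34.7
```

Emit:
carry_out([
  [0.0,0,-0.003,0],
  [0.0,0,-0.006,0],
  [0.0,0,-0.008,0],
])

```text
time: 9.55
eef_pos: [581.8, -16.8, 105.5]
tcp_rot: [0.584, 0.403, 0.576, -0.405]
contact_force: [1.5, -1.9, -1.1]
finger_gap: 0.4
```

```bash
python3 -c "
from h import *
pad('w17.png')"
```

```text
9.55 gb [  1.3 -13.  105.5] F along D,X,z -2.32 0.71 -1.1 gap 0.4
rows [(np.int64(215), np.int64(269)), (np.int64(215), np.int64(269))] far top edge gb y 21.9 -> travel~ 72.9 minus TCP 34.9
```

Emit:
carry_out([
  [0.0,0,-0.003,0],
  [0.0,0,-0.005,0],
  [0.0,0,-0.005,0],
])

```text
time: 9.98
eef_pos: [580.1, -12.0, 105.3]
tcp_rot: [0.584, 0.403, 0.577, -0.404]
contact_force: [0.7, -0.1, -0.2]
finger_gap: -0.2
```

```bash
python3 -c "
from h import *
pad('w18.png')"
```

```text
9.97 gb [  1.4  -7.9 105.3] F along D,X,z -0.32 0.59 -0.2 gap -0.2
rows [(np.int64(206), np.int64(269)), (np.int64(206), np.int64(269))] far top edge gb y 30.6 -> travel~ 81.6 minus TCP 38.5
```

Third click: the paddle jumped from 73 to 81.6 and now leads the finger by ~4 mm with no force. Retreat and look.

Emit:
carry_out([
  [0,0,0.02,0],
  [0,0,0.04,0],
  [-0.05,0,0.05,0],
  [-0.12,0,0.05,0],
  [-0.19,0,0.05,0],
  [-0.19,0,0.05,0],
  [-0.19,0,0.05,0],
])

```text
time: 10.9
eef_pos: [589.5, -40.5, 219.1]
tcp_rot: [0.584, 0.403, 0.577, -0.405]
contact_force: [-0.2, 0.1, -0.2]
finger_gap: 0.1
```

```bash
python3 -c "
from h import *
rep()
p,i=snap('wrist','w19.png'); snap('top','t19.png')"
```

```text
10.9 gb [  0.3 -38.  219.1] F along D,X,z 0.18 -0.16 -0.17 gap 0.1
```

View pics/w19.png

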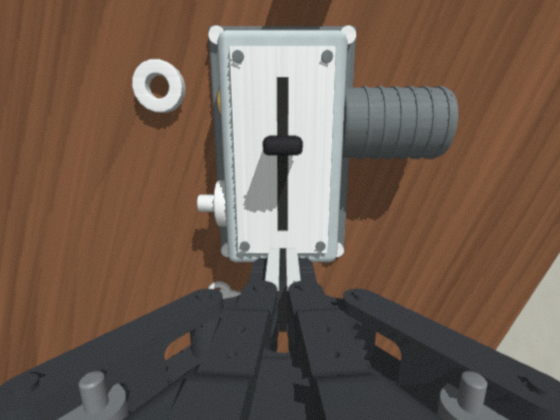

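View pics/t19.png

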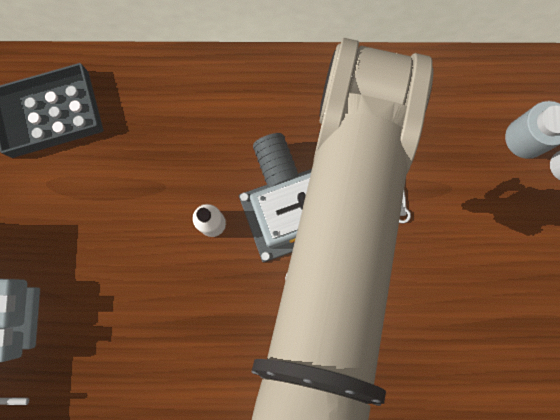

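The wrist view shows the paddle at (283,145) standing in the slot with fingers clear (tips at row ~250); the bottle is unmoved at (209,220).

```bash
python3 -c "
from h import *
i=env.camera_info('wrist'); print(gb(onz(i,283,145,131)), 'moved', gb(onz(i,283,145,131))[1]+51.6); print('slot end',gb(onz(i,283,77,85)),gb(onz(i,283,232,85)))
s=env.get_state();print(s['joint_vel'].round(3)); rep()"
```

```text
[  1.15355434  17.89328887 131.        ] moved 69.49328886942659
slot end [ 1.37830515 69.9500627  85.        ] [  1.33163473 -64.93266778  85.        ]
[-0.004  0.002 -0.004  0.004  0.001  0.002 -0.   ]
11.0 gb [-1.00e-01 -3.72e+01  2.18e+02] F along D,X,z 0.27 0.38 0.9 gap -0.1
```

```bash
python3 -c "
from h import *
print(env.hand_in())"
```

```text
the job is handed in; nothing more can be done
None
```

I pushed the paddle with the shut fingertips until it clicked into its third notch, then backed off and lifted the hand clear. The job is handed in; the interface reports no verdict.

- **Clicks:** On my camera scale, which carries a fixed offset, the paddle settled at about 45, 64 and 82 mm. That matches the stated 18 mm notch spacing. The force built up and faded before each click. For the first and third clicks I saw the paddle jump ahead of the finger. For the second the finger was already following closely, so I inferred that click from the force dropping away and the spacing.
- **Forces:** The highest push I read was about 7.6 N. I only read it at the end of each small step, so brief peaks in between were not seen.
- **Final check:** After the retreat the wrist camera put the paddle about 69.5 mm from its parked position. Allowing for the 0–5 mm start, that is roughly 70–75 mm of travel, inside the 58–90 mm range for the third notch. The plunger height cannot be read directly, so the third notch is inferred from the clicks and the travel.
- **Surroundings:** The hand was clear, with fingertips at 218 mm above the bench and no force beyond sensor noise. In the last pictures the bottle was where it started and the bearing lay undisturbed. The wrench was only partly visible, and nothing passed near it.
- **Disagreements:** The cameras differed by 2–4 mm on absolute position. This didn't matter, because each step was judged relative to the finger.
- **Time:** The whole job took about 11 s.

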